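Clamp a plaster moulding with a cam lever

TASK

Clamp the length of plaster moulding in the cam clamp so that it can be worked on: swing the clamp's lever open to its stop, lay the moulding in the bed along the fence, beads up, and then swing the lever back through its whole quarter turn to the closed stop, so that the cam presses the moulding flush against the fence. Let go, and leave the tin, tape roll and sanding pad where they are.

Things in the scene. Friction and masses are not known exactly. Their poses are not given: they have to be found in the camera images.
- moulding: the loose cast length of white plaster bead moulding, 34 wide (x) x 120 long (y) x 28 high (z, beads on top), about 0.11 kg; origin at the centre of its underside, z up. It can be pinched across its width at mid-length; it may lie in the bed either way round
- cam_clamp: the clamp: a plywood board 118 x 176 x 12 mm fixed to the table, other place and yaw each time, with a wooden fence, two end stops, a steel cam and its lever. Origin under the board, near its middle. Its x points from the lever side to the fence, y along the bed, z up. Only the lever's handle rises more than 16 mm above the board's top
- bed (a point): point on the bed floor (the board's top, 12 mm above the table), axes of the clamp: the moulding's origin lies here when clamped mid-bed. Two wooden end stops, 10 mm high, at y = -72 and +72 mm from here leave 24 mm of play along the bed. The cam on the -x side (12 mm high) leaves 43.7 mm to the fence when open, 33.7 when closed: a slight squeeze on the moulding
- fence (a point): foot of the fence face at mid-length, on the bed floor, 17 mm in +x from bed, axes of the clamp. The fence is two wooden strips, 13 mm high, lying from 26 to 72 mm either side of this point along y; the gap of 52 mm between them is room for a finger
- pivot (a point): point on the vertical axis of the lever, at (-46.7, +35, +16) mm from bed, in the axes of the clamp (x to the fence, y along the bed, z up)
- knob (a point): point on the axis of the round upright black handle at the lever's end, 95 mm from the lever's axis; the handle is 22 mm in diameter and stands from 24 to 78 mm above the table, this point 52 mm above it. Below it is the flat steel lever, 16 mm wide, its top 24 mm above the table. Its x axis points along the lever from the handle to the pivot, z up
- cam_lever (a joint): angle of the lever: 0 = open stop (lever points away from the fence, to the clamp's -x), 1.571 = closed stop (lever points along the bed, to the clamp's +y); seen from above it closes clockwise. It stays where it is left and takes about 3 N at the handle to swing, somewhat more when the cam meets the moulding
- tin: bystander: round press-lid tin, 62 mm in diameter, 49 high, standing; origin under its centre
- tape: bystander: roll of blue masking tape, 70 mm in diameter, 24 high, lying; origin under its centre
- pad: bystander: grey sanding pad, 46 x 70 x 13 mm, lying; origin under its centre

How it is judged:
By the outcome, as a careful person would: the job done as asked, in the order asked, and still so for the second after the job is handed in, with the robot touching nothing.
It also fails if it takes over 72 s, if anything falls off the work surface, if the arm or the gripper's body presses on something with over 40 N, if the wrist force passes 120 N, or if a joint passes its speed limit or range.

ROBOT

A 6-joint arm with a two-finger parallel gripper is mounted at the origin on a cart in front of the work surface, level with it; the furniture and walls round the work are solid. World frame = base frame: x ahead of the robot, y to its left, z up, the work surface at z = 0. Lengths are in m, angles in rad, forces in N, time in s.
With the tool pointing down it reaches from about 0.325 to 0.85 m from the base axis. Payload 15.5 kg.
Tool frame: the origin (TCP) lies on the centre line of the jaws, within the pads' length; the fingertips stand ahead of it and the grasp point (between the pads) is the TCP (env.nose_length is the z of the fingertips in the tool frame, in m); z points along the fingers, y is the line along which they close (so a half turn about z gives the same grasp; the last joint's range is limited). The gripper opens to 91 mm and grips with 3 to 60 N. Pads are 32 mm wide; open, the fingers measure 118 mm over their backs; the gripper's body (76 mm by 178 mm) begins 60 mm behind the grasp point.
Start: joints at [-1.419, 0.494, 1.345, -0, 1.302, -0.096], TCP at [0.153, -0.606, 0.233] pointing down, gripper open.
Joint ranges: [-2.91, 2.91], [-0.82, 2.16], [0.22, 2.67], [-1.22, 4.37], [0.12, 2.79], [-3.08, 3.08]. Speed limits (rad/s): [1.89, 1.89, 2.57, 3.01, 3.01, 3.01].

INTERFACE

Orientations are given as a rotation vector (axis times angle).
In Python, from rig import env gives the robot as it stands.
- The arm moves only by the tool servo_tool, never from a script. Its argument "rows" is a list that holds one entry, the list of rows, each a list of 7 numbers: the shift along the world's x, y, z in cm, then the turn, a rotation vector about the world's x, y, z in rad, then the closure in counts, from 0 (fully open) to 255 (shut). A call has 1 to 5 rows; each row shifts and turns the commanded pose from where the row before left it; what a row does not reach is not made up. A row lasts 1/8 s, in which the tool goes at most 62.5 mm and 10.7 degrees, less where a joint would pass 70% of its speed; a pose out of reach is approached as far as the arm can. A call with a gripper value outside its range is refused whole. The fingers move at their own pace and stop on an object; the grip force is fixed at half the most. Time passes only in rows, so rows that do not move let the fingers close. It gives the time, the measured TCP pose, the force, the opening and the grip force at its end, in the units of the state.
- env.state(): the state, without advancing time (a new reading comes with each control period).
- env.snapshot(name): name is "side" or "top" or "wrist"; returns a dict with "image" (480x640x3 uint8, red, green, blue), "intrinsics" (3x3 intrinsics, pixels), "rvec" (rotation vector, rad) and "tvec" (3), from world to camera coordinates, as OpenCV has them. Camera axes: x right, y down, z forward; pixel columns grow to the right and rows downward; lengths in m; the calibration is good to about 2 mm. The wrist camera is an equidistant fisheye: a pixel r from the principal point sees the ray r / f radians off the axis. A picture is of the moment at which its call begins. There is no depth.
- env.close_job(): hands the job in; it is judged then, once.
Trained networks look in a picture, given as the dict that the camera call returned (one of the last four; its "shot" number tells which), for a name from the list of things; names that differ only in an ending like _2 or _b are one class to them, and where a whole thing is asked for, a point or a joint stands for the part that bears it (a point fixed in the world has none). Each returns a list of dicts, best first, with "score" (0 to 1); they miss things now and then, are a little off and sometimes report something else, mostly with a low value. They report only what shows in the picture. A call takes as long as a camera call.
- env.recognise(target, picture): "point" ([column, row] as shares, 0 to 1, of the picture: columns of its width, rows of its height, amid what is visible of it).
- env.outline_of(target, picture): "region" (480x640 bool, what is visible of it) and "point" ([column, row] as shares, 0 to 1, of the picture: columns of its width, rows of its height, amid what is visible of it).
The state is a dict: "t": time; "qpos": joint angles; "joint_velocities": joint speeds; "joint_torque": joint torques, N m; "tcp_pos": TCP position; "eef_rot": TCP orientation; "force": force on the tool from outside, world axes, zero at the start; "wrist_torque": the same for the moment, N m; "opening": finger opening in m; "finger_force": force on a finger pad.
Only numpy, scipy, OpenCV 4.12 (cv2) and the standard library are available. Lean on these libraries where they do the work, as an engineer would, in place of code of your own. Each camera call takes 0.05 s, during which the arm holds its last target. There are 200 camera calls.

## Working session

There is one attempt and no reset: what is moved stays moved. The work goes in short steps, Python scripts to look and compute and a tool call to move; the robot and the scene stay as the last step left them, time stands still between calls to the robot, and variables do not carry over. Pictures are saved under pics/ and viewed, at most 10 in all, crops included, and the job is handed in when it is done.

Besides the shell and the picture viewer there is one more tool, called after ">>>" as a command line: name --argument value ..., lists and objects as JSON in quotes. servo_tool: Moves the arm, as the interface text tells. Its arguments: {"type":"object","properties":{"rows":{"type":"array","items":{"type":"array","items":{"type":"array","items":{"type":"number"}}}}},"required":["rows"]}

```bash
mkdir -p pics; ls
cat > h.py <<'E'
from rig import env
import numpy as np, cv2
from scipy.spatial.transform import Rotation as R
def ray(s,px):
    K=np.array(s["intrinsics"]);Rm=R.from_rotvec(s["rvec"]).as_matrix();t=np.array(s["tvec"])
    d=np.array([(px[0]-K[0,2])/K[0,0],(px[1]-K[1,2])/K[1,1],1.0])
    if s.get("_fe"):
        r=np.hypot(d[0],d[1]); d=np.array([d[0]/r*np.sin(r),d[1]/r*np.sin(r),np.cos(r)]) if r>1e-9 else np.array([0,0,1.])
    return -Rm.T@t, Rm.T@d
def at(s,px,z):
    o,d=ray(s,px); return o+d*(z-o[2])/d[2]
def snap(n):
    s=env.snapshot(n); s["_fe"]=(n=="wrist"); return s
def save(s,f): cv2.imwrite("pics/"+f,cv2.cvtColor(s["image"],cv2.COLOR_RGB2BGR))
E
python3 - <<'E'
from h import *
print(env.nose_length); st=env.state(); print(st["tcp_pos"],st["eef_rot"],st["t"])
for n in ["top","side"]:
    s=snap(n); save(s,n+"0.png")
    for k,z in [("moulding",.028),("cam_clamp",.012),("knob",.052),("tin",.049),("tape",.024),("pad",.013)]:
        for r in env.outline_of(k,s)[:2]:
            p=np.array(r["point"])*[640,480]
            rect=cv2.minAreaRect(np.argwhere(r["region"])[:,::-1].astype(np.float32))
            c=[at(s,q,z)[:2].round(3).tolist() for q in cv2.boxPoints(rect)]
            print(n,k,round(r["score"],2),p.round(),at(s,p,z).round(3),c)
E
```

```text
pics
0.019
[ 0.1526254  -0.60571292  0.23232262] [-3.11648616e+00 -3.86529988e-01  8.77912765e-05] 0.0
top moulding 0.88 [458. 310.] [ 0.452 -0.247  0.028] [[0.414, -0.194], [0.519, -0.263], [0.496, -0.301], [0.391, -0.231]]
top cam_clamp 0.55 [306. 240.] [0.588 0.027 0.012] [[0.563, 0.18], [0.682, 0.162], [0.636, -0.076], [0.518, -0.052]]
top knob 0.71 [270. 249.] [0.564 0.092 0.052] [[0.586, 0.173], [0.593, 0.046], [0.558, 0.044], [0.551, 0.17]]
top tin 0.96 [445. 219.] [ 0.618 -0.229  0.049] [[0.621, -0.181], [0.663, -0.246], [0.61, -0.277], [0.569, -0.212]]
top tin 0.25 [265. 249.] [0.566 0.1   0.049] [[0.587, 0.174], [0.596, 0.046], [0.559, 0.044], [0.551, 0.17]]
top tape 0.71 [306. 240.] [0.586 0.027 0.024] [[0.561, 0.179], [0.68, 0.159], [0.632, -0.077], [0.514, -0.051]]
top tape 0.68 [213. 183.] [0.698 0.2   0.024] [[0.682, 0.237], [0.732, 0.191], [0.678, 0.14], [0.63, 0.186]]
top pad 0.81 [185. 224.] [0.621 0.253 0.013] [[0.606, 0.285], [0.671, 0.257], [0.649, 0.214], [0.585, 0.243]]
side moulding 0.71 [213. 348.] [ 0.459 -0.279  0.028] [[0.397, -0.266], [0.395, -0.196], [0.517, -0.285], [0.51, -0.34]]
side cam_clamp 0.81 [319. 269.] [0.578 0.012 0.012] [[0.515, -0.063], [0.545, 0.389], [0.694, 0.215], [0.623, -0.143]]
side knob 0.9 [318. 235.] [0.571 0.075 0.052] [[0.543, 0.246], [0.588, 0.259], [0.601, -0.033], [0.566, -0.04]]
side tape 0.68 [373. 234.] [0.678 0.165 0.024] [[0.641, 0.112], [0.65, 0.243], [0.72, 0.217], [0.703, 0.092]]
side pad 0.71 [342. 226.] [0.615 0.239 0.013] [[0.587, 0.219], [0.589, 0.295], [0.656, 0.264], [0.649, 0.191]]
```

View pics/top0.png

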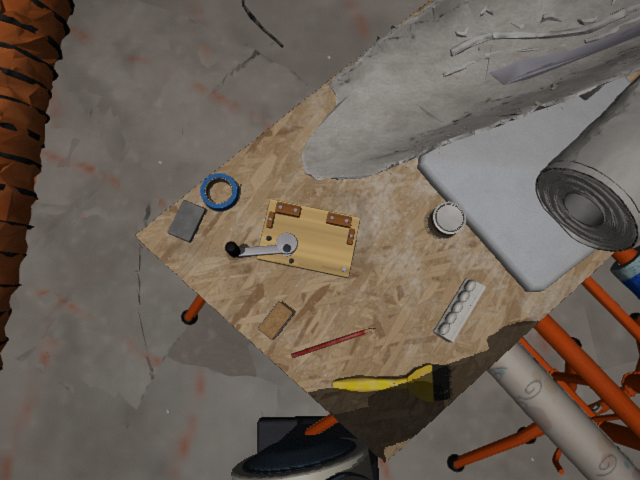

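View pics/side0.png

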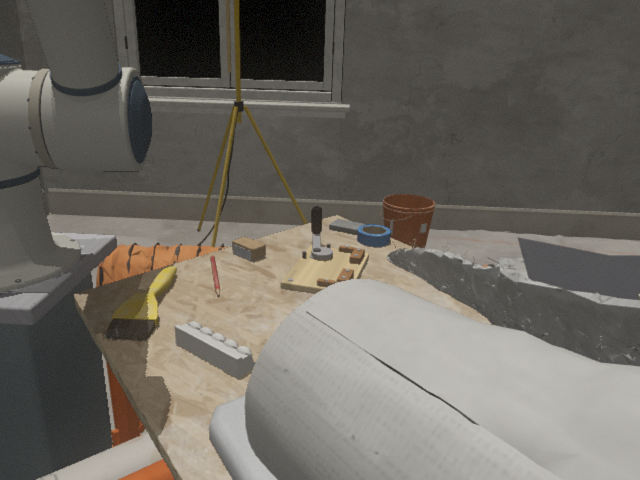

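The top picture shows the clamp with its fence strips at (287,210) and (340,218), its pivot at (287,243) and the knob at (233,249), so the lever is nearly closed. The moulding is at (458,310), beads up. The side view agrees. I'll move above the clamp for a closer look.

>>> servo_tool --rows '[[[2.3, 4.2, 0.4, 0, 0, 0.078, 0], [2.3, 4.2, 0.4, 0, 0, 0.078, 0], [2.3, 4.2, 0.4, 0, 0, 0.078, 0], [2.3, 4.2, 0.4, 0, 0, 0.078, 0], [2.3, 4.2, 0.4, 0, 0, 0.078, 0]]]'

```text
t: 1.32
tcp_pos: [0.2682, -0.3947, 0.2532]
eef_rot: [2.982, 0.987, 0.0]
force: [0.4, -0.5, -0.3]
opening: 0.0908
finger_force: 0.0
```

>>> servo_tool --rows '[[[2.3, 4.2, 0.2, 0, 0, 0.078, 0], [2.3, 4.2, 0.2, 0, 0, 0.078, 0], [2.3, 4.2, 0, 0, 0, 0.078, 0], [2.3, 4.2, 0, 0, 0, 0.078, 0], [2.3, 4.2, 0, 0, 0, 0.078, 0]]]'

```text
t: 1.95
tcp_pos: [0.3833, -0.1847, 0.2572]
eef_rot: [2.734, 1.546, 0.001]
force: [0.2, -0.1, -0.4]
opening: 0.0911
finger_force: 0.0
```

>>> servo_tool --rows '[[[2.3, 4.2, 0, 0, 0, 0.078, 0], [2.3, 4.2, 0, 0, 0, 0.078, 0], [2.3, 4.2, 0, 0, 0, 0.078, 0], [2.3, 4.2, 0, 0, 0, 0.078, 0], [2.3, 4.0, 0, 0, 0, 0.078, 0]]]'

```text
t: 2.58
tcp_pos: [0.4983, 0.0235, 0.2571]
eef_rot: [2.382, 2.047, 0.0]
force: [0.3, -1.1, 0.4]
opening: 0.0916
finger_force: 0.0
```

Run:
```python
from h import *
st=env.state(); print(st["tcp_pos"],st["eef_rot"],st["qpos"])
s=snap("wrist"); save(s,"w1.png"); print(s["intrinsics"])
for k,z in [("knob",.052),("moulding",.028)]:
    for r in env.outline_of(k,s)[:1]:
        p=np.array(r["point"])*[640,480]; print(k,r["score"],p,at(s,p,z))
```

```text
[0.49832477 0.02354516 0.25709692] [2.38248390e+00 2.04718041e+00 4.38183156e-04] [-7.24878561e-02  2.90323517e-01  1.61529080e+00 -8.18793967e-05
  1.23550815e+00  7.86409355e-02]
[[371.64829954   0.         316.96044921]
 [  0.         371.64829954 233.62331725]
 [  0.           0.           1.        ]]
knob 0.65 [373.824 122.88 ] [0.56500401 0.10124494 0.052     ]
moulding 0.78 [287.104 387.984] [ 0.42440415 -0.20367817  0.028     ]
```

View pics/w1.png

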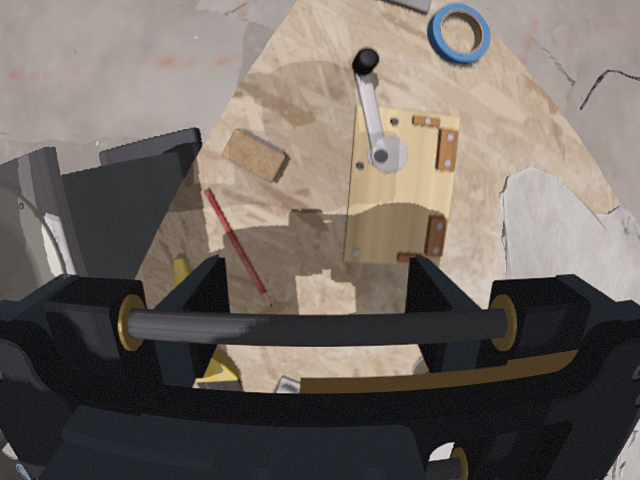

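The wrist view shows the board corners at about (357,107), (461,112), (446,265) and (345,262). The pivot is at (380,155), the top of the knob at (366,60), and the fence strips at (447,150) and (435,237). I'll fit the clamp pose and check it with an overlay.

```bash
cat >> h.py <<'E'
def proj(s,P):
    Rm=R.from_rotvec(s["rvec"]).as_matrix();K=np.array(s["intrinsics"])
    c=np.atleast_2d(P)@Rm.T+np.array(s["tvec"])
    if s["_fe"]:
        r=np.hypot(c[:,0],c[:,1]); th=np.arctan2(r,c[:,2]); u=c[:,:2]/r[:,None]*th[:,None]
    else: u=c[:,:2]/c[:,2:]
    return u*[K[0,0],K[1,1]]+K[:2,2]
def C2W(b,yaw,P):  # points in clamp axes from bed
    P=np.atleast_2d(np.array(P,float)); c,n=np.cos(yaw),np.sin(yaw)
    return np.c_[P[:,:2]@np.array([[c,n],[-n,c]])+b, P[:,2]+.012]
E
cat > draw.py <<'E'
from h import *
def draw(s,b,yaw,f,box,k=4,ang=None):
    im=cv2.cvtColor(s["image"],cv2.COLOR_RGB2BGR); x0,y0,x1,y1=box
    im=cv2.resize(im[y0:y1,x0:x1],None,fx=k,fy=k,interpolation=cv2.INTER_CUBIC)
    def line(P,col,cl=True):
        q=(proj(s,C2W(b,yaw,P))-[x0-.5,y0-.5])*k
        cv2.polylines(im,[q.round().astype(np.int32)],cl,col,1)
    for g in(1,-1): line([[.017,g*.026,.013],[.017,g*.072,.013]],(0,0,255))
    for g in(1,-1): line([[-.017,g*.072,.010],[.017,g*.072,.010]],(255,0,0))
    t=np.linspace(0,6.28,30)
    line(np.c_[-.0467+.006*np.cos(t),.035+.006*np.sin(t),0*t+.014],(0,255,0))
    if ang is not None:
        for z in(.012,.066): line(np.c_[-.0467-.095*np.cos(ang)+.011*np.cos(t),.035+.095*np.sin(ang)+.011*np.sin(t),0*t+z],(255,0,255))
    cv2.imwrite("pics/"+f,im)
E
python3 - <<'E'
from draw import *
s=snap("wrist")
c=[at(s,p,.012)[:2] for p in [(357,107),(461,112),(446,265),(345,262)]]
for i in range(4): d=c[(i+1)%4]-c[i]; print(np.round(c[i],4),np.linalg.norm(d).round(4),np.degrees(np.arctan2(d[1],d[0])).round(1))
piv=at(s,(380,155),.026)[:2]; kn=at(s,(366,60),.078)[:2]; d=kn-piv
print("piv",piv,"knob",kn,np.linalg.norm(d),np.degrees(np.arctan2(d[1],d[0])))
e=(c[0]-c[3])+(c[1]-c[2]); yaw=np.arctan2(e[1],e[0])-np.pi/2
b=C2W(piv,yaw,[.0467,-.035,0])[0,:2]
for p in [(439,128),(437,168),(430,217),(427,255)]:
    w=at(s,p,.025)[:2]-b; print("fence pt in clamp",w@[np.cos(yaw),np.sin(yaw)],w@[-np.sin(yaw),np.cos(yaw)])
ang=np.pi-(np.arctan2(d[1],d[0])-yaw)
print("bed",b,"yaw",yaw,"ang",ang)
draw(s,b,yaw,"ov1.png",(320,30,480,180+100),3,ang)
E
```

```text
[0.5557 0.1207] 0.1168 -8.3
[0.6713 0.1039] 0.178 -100.6
[ 0.6385 -0.0711] 0.1213 168.8
[ 0.5195 -0.0476] 0.1721 77.8
piv [0.57080005 0.06756503] knob [0.56243664 0.1584337 ] 0.09125273587804575 95.25859705465261
fence pt in clamp 0.015450444978425978 0.06901288856855453
fence pt in clamp 0.016813288912823594 0.026065026278292686
fence pt in clamp 0.01462889814626813 -0.027951304289364258
fence pt in clamp 0.016801117801128473 -0.07165069558492894
bed [0.60967776 0.02404018] yaw -0.19857558198060543 ang 1.280440912174927
```

View pics/ov1.png

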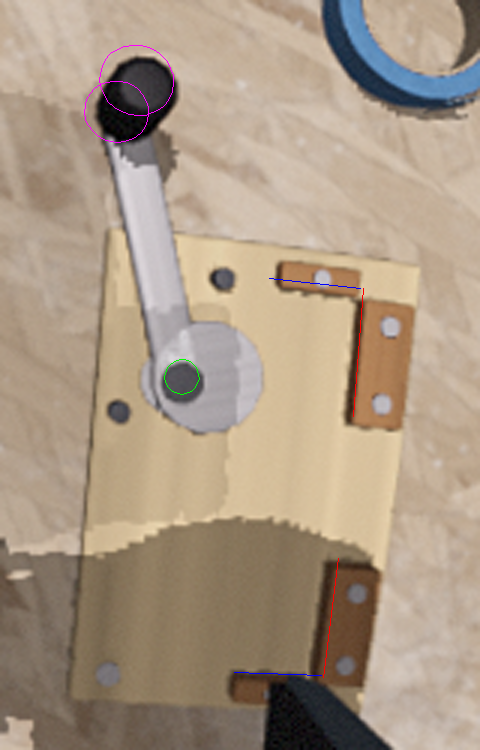

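Overlay fits to about 2 mm: the fence and end-stop lines lie on their strips, with the knob top near pixel (367,58). Going to the knob.

>>> servo_tool --rows '[[[2.2, 4.6, -1, 0, 0, 0.075, 0], [2.2, 4.6, -1, 0, 0, 0.075, 0], [2.2, 4.6, -1, 0, 0, 0.073, 0], [0, 0, -5, 0, 0, 0, 0], [0, 0, -4, 0, 0, 0, 0]]]'

```text
t: 3.4
tcp_pos: [0.5634, 0.1592, 0.1355]
eef_rot: [-2.144, -2.296, 0.001]
force: [-0.6, 0.5, -0.4]
opening: 0.0914
finger_force: 0.0
```

>>> servo_tool --rows '[[[0, 0, -4, 0, 0, 0, 0], [0, 0, -3, 0, 0, 0, 0], [0, 0, -1.2, 0, 0, 0, 60], [0, 0, 0, 0, 0, 0, 120], [0, 0, 0, 0, 0, 0, 180]]]'

```text
t: 4.03
tcp_pos: [0.5644, 0.1598, 0.0562]
eef_rot: [2.143, 2.295, 0.002]
force: [-0.3, -0.0, -0.0]
opening: 0.0642
finger_force: 0.0
```

>>> servo_tool --rows '[[[0, 0, 0, 0, 0, 0, 255], [0, 0, 0, 0, 0, 0, 255], [0, 0, 0, 0, 0, 0, 255]]]'

```text
t: 4.4
tcp_pos: [0.5638, 0.16, 0.0552]
eef_rot: [2.143, 2.297, 0.0]
force: [0.7, 0.7, 0.0]
opening: 0.0339
finger_force: 0.0
```

Run:
```python
from h import *
s=snap("wrist"); a=s["image"][:,:]; save(s,"w2.png"); s=env.state(); print(s["opening"],s["finger_force"],s["force"],s["tcp_pos"])
```

```text
0.030232274795076768 0.0 [0.7039931  0.76960626 0.73400684] [0.56373926 0.15999511 0.05509357]
```

View pics/w2.png

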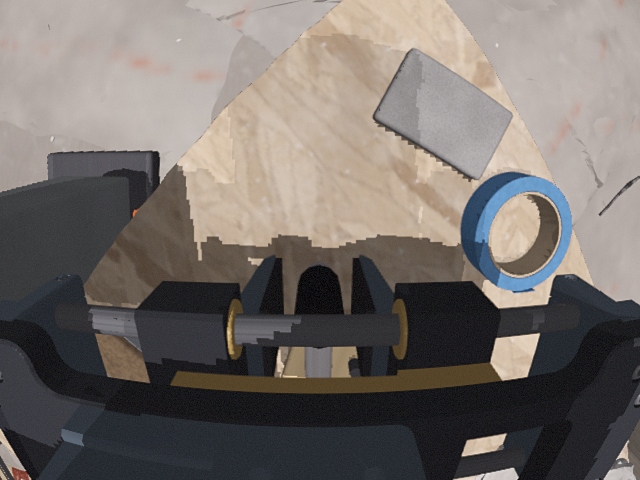

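The knob is between the fingers at (320,290), slightly right of middle. I'll close on it and begin the opening swing.

>>> servo_tool --rows '[[[0, 0, 0, 0, 0, 0, 255], [0, 0, 0, 0, 0, 0, 255], [0, 0, 0, 0, 0, 0, 255]]]'

```text
t: 4.82
tcp_pos: [0.5638, 0.16, 0.055]
eef_rot: [2.143, 2.297, 0.0]
force: [-0.4, 1.6, 1.0]
opening: 0.0216
finger_force: 30.0
```

Run:
```python
from h import *
st=env.state(); print(st["tcp_pos"],st["opening"],st["finger_force"],st["force"])
piv=np.array([.5708,.0676]);yaw=-.2
d=st["tcp_pos"][:2]-piv; print(np.linalg.norm(d),np.arctan2(d[1],d[0]))
a0=np.arctan2(d[1],d[0]); a1=np.pi+yaw; n=12
for i in range(n+1):
    a=a0+(a1-a0)*i/n; p=piv+.095*np.array([np.cos(a),np.sin(a)])
    if i: print(((p-q)*100).round(2),round((a1-a0)/n,3),p.round(3))
    q=p
```

```text
[0.56381299 0.16002565 0.05496815] 0.02162557750846576 30.000211894512177 [-0.3981115   1.59315802  1.03169648]
0.09268936447401786 1.6462488441140715
[-1.02 -0.13] 0.108 [0.553 0.161]
[-1.   -0.24] 0.108 [0.544 0.159]
[-0.96 -0.35] 0.108 [0.534 0.155]
[-0.92 -0.45] 0.108 [0.525 0.151]
[-0.87 -0.55] 0.108 [0.516 0.145]
[-0.8  -0.64] 0.108 [0.508 0.139]
[-0.73 -0.72] 0.108 [0.501 0.132]
[-0.65 -0.79] 0.108 [0.494 0.124]
[-0.56 -0.86] 0.108 [0.489 0.115]
[-0.46 -0.91] 0.108 [0.484 0.106]
[-0.36 -0.96] 0.108 [0.48  0.096]
[-0.26 -0.99] 0.108 [0.478 0.086]
```

>>> servo_tool --rows '[[[0, 0, 0, 0, 0, 0, 190], [-1.0, -0.1, 0, 0, 0, 0.108, 190], [-1.0, -0.25, 0, 0, 0, 0.108, 190], [-0.95, -0.35, 0, 0, 0, 0.108, 190], [-0.9, -0.45, 0, 0, 0, 0.108, 190]]]'

```text
t: 5.45
tcp_pos: [0.5253, 0.1486, 0.055]
eef_rot: [1.596, 2.705, 0.001]
force: [2.1, 2.2, -1.5]
opening: 0.0233
finger_force: 1.5
```

>>> servo_tool --rows '[[[-0.85, -0.55, 0, 0, 0, 0.108, 190], [-0.8, -0.65, 0, 0, 0, 0.108, 190], [-0.75, -0.7, 0, 0, 0, 0.108, 190], [-0.65, -0.8, 0, 0, 0, 0.108, 190], [-0.55, -0.85, 0, 0, 0, 0.108, 190]]]'

```text
t: 6.08
tcp_pos: [0.489, 0.1129, 0.055]
eef_rot: [0.817, 3.033, 0.0]
force: [0.5, 1.9, 0.6]
opening: 0.0231
finger_force: 1.4
```

>>> servo_tool --rows '[[[-0.45, -0.9, 0, 0, 0, 0.108, 190], [-0.35, -0.95, 0, 0, 0, 0.108, 190], [-0.25, -1.0, 0, 0, 0, 0.108, 190], [0, 0, 0, 0, 0, 0, 190]]]'

```text
t: 6.58
tcp_pos: [0.4782, 0.0844, 0.0549]
eef_rot: [-0.321, -3.124, -0.001]
force: [-1.8, 3.7, 0.5]
opening: 0.0232
finger_force: 1.4
```

>>> servo_tool --rows '[[[-0.05, -0.3, 0, 0, 0, 0, 190], [-0.05, -0.3, 0, 0, 0, 0, 190], [0, 0, 0, 0, 0, 0, 190]]]'

```text
t: 6.95
tcp_pos: [0.4779, 0.0822, 0.0549]
eef_rot: [0.326, 3.124, 0.008]
force: [0.4, 61.2, -4.2]
opening: 0.0262
finger_force: 30.0
```

At the open stop, with 61 N on the finger. I'll back off, grip for a measurement, and release.

>>> servo_tool --rows '[[[0.05, 0.4, 0, 0, 0, 0, 190], [0, 0, 0, 0, 0, 0, 200]]]'

```text
t: 7.2
tcp_pos: [0.4783, 0.0847, 0.0549]
eef_rot: [0.324, 3.125, 0.004]
force: [0.5, 34.9, -1.6]
opening: 0.021
finger_force: 30.0
```

>>> servo_tool --rows '[[[0, 0, 0, 0, 0, 0, 100], [0, 0, 0, 0, 0, 0, 0], [0, 0, 0, 0, 0, 0, 0], [0, 0, 0, 0, 0, 0, 0], [0, 0, 4, 0, 0, 0, 0]]]'

```text
t: 7.82
tcp_pos: [0.4768, 0.0822, 0.0936]
eef_rot: [-0.323, -3.12, 0.001]
force: [0.3, 0.5, 1.0]
opening: 0.0686
finger_force: 0.0
```

>>> servo_tool --rows '[[[0, 0, 6, 0, 0, 0, 0], [0, -2, 6, 0, 0, -0.05, 0], [0, -5, 2, 0, 0, -0.05, 0], [0, -5, 0, 0, 0, -0.05, 0], [0, -5, 0, 0, 0, -0.05, 0]]]'

```text
t: 8.45
tcp_pos: [0.478, -0.089, 0.2347]
eef_rot: [0.635, 3.076, -0.0]
force: [0.2, -0.6, 1.0]
opening: 0.0914
finger_force: 0.0
```

Run:
```python
from draw import *
st=env.state(); print(st["tcp_pos"],st["eef_rot"],st["qpos"])
s=snap("wrist"); save(s,"w3.png"); 
import pickle; pickle.dump(s,open("s3.pkl","wb"))
for k,z in [("knob",.045),("moulding",.028)]:
    for r in env.outline_of(k,s)[:1]:
        p=np.array(r["point"])*[640,480]; print(k,r["score"],p,at(s,p,z))
```

```text
[ 0.47803246 -0.08895596  0.23468141] [ 6.35332923e-01  3.07564994e+00 -2.36079677e-04] [-3.06834169e-01  2.96965915e-01  1.67593702e+00 -4.97344309e-05
  1.16767137e+00 -1.47020393e+00]
knob 0.9 [481.088 190.704] [0.52009085 0.07112062 0.045     ]
moulding 0.98 [173.184 243.408] [ 0.44944691 -0.24216845  0.028     ]
```

View pics/w3.png

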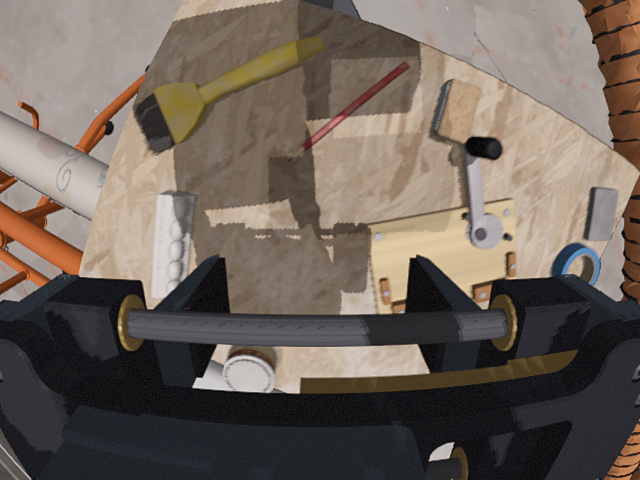

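The wrist view shows the lever open, with the knob at (483,148). The moulding is at left (173,243). Taking a closer look at the moulding.

>>> servo_tool --rows '[[[1, -4.2, 0, 0, 0, -0.06, 0], [1, -4.2, 0, 0, 0, -0.06, 0], [1, -4.2, 0, 0, 0, -0.06, 0], [1, -4.2, 0, 0, 0, 0, 0], [0, 0, 0, 0, 0, 0, 0]]]'

```text
t: 9.22
tcp_pos: [0.5188, -0.2568, 0.2338]
eef_rot: [0.909, 3.007, -0.0]
force: [-0.4, 1.3, -0.4]
opening: 0.0911
finger_force: 0.0
```

Run:
```python
from draw import *
st=env.state(); print(st["tcp_pos"],st["eef_rot"],st["qpos"])
s=snap("wrist")
r=env.outline_of("moulding",s)[0]; p=np.array(r["point"])*[640,480]; print(r["score"],p,at(s,p,.028))
m=r["region"]; ys,xs=np.where(m); print(xs.min(),xs.max(),ys.min(),ys.max())
P=np.array([at(s,q,.025)[:2] for q in zip(xs,ys)],np.float32)
rc=cv2.minAreaRect(P); print(rc, cv2.boxPoints(rc)); print("cam",ray(s,(0,0))[0])
x0,y0=max(0,xs.min()-15),max(0,ys.min()-15)
im=cv2.cvtColor(s["image"],cv2.COLOR_RGB2BGR); q=cv2.boxPoints(rc); qq=proj(s,np.c_[q,[.025]*4])
im=cv2.resize(im[y0:ys.max()+15,x0:xs.max()+15],None,fx=3,fy=3)
cv2.polylines(im,[((qq-[x0,y0])*3).astype(np.int32)],True,(0,0,255),1); print(im.shape,x0,y0)
cv2.imwrite("pics/m1.png",im)
```

```text
[ 0.51882265 -0.25678966  0.23377119] [ 9.08776440e-01  3.00716446e+00 -2.36741955e-04] [-5.62667485e-01  4.27686261e-01  1.46121235e+00 -1.22149576e-04
  1.25254785e+00 -1.54647085e+00]
0.76 [284.608 152.112] [ 0.45396031 -0.25003671  0.028     ]
266 304 92 214
((0.4550834596157074, -0.2514020800590515), (0.03581581264734268, 0.12043087929487228), 55.008548736572266) [[ 0.39548334 -0.23154213]
 [ 0.49414483 -0.3006037 ]
 [ 0.5146836  -0.27126205]
 [ 0.4160221  -0.20220047]]
cam [ 0.45561822 -0.21440804  0.38557108]
(456, 204, 3) 251 77
```

View pics/m1.png

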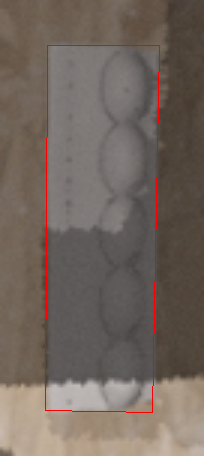

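The crop shows the moulding with its beads up and a ledge along one side. The fitted rectangle matches its outline, so I'll grasp it.

>>> servo_tool --rows '[[[-3.2, 0.2, -1, 0, 0, -0.024, 0], [-3.2, 0.3, -3, 0, 0, 0, 0], [0, 0, -5, 0, 0, 0, 0], [0, 0, -5, 0, 0, 0, 0], [0, 0, -4, 0, 0, 0, 0]]]'

```text
t: 9.95
tcp_pos: [0.4538, -0.2485, 0.0529]
eef_rot: [-0.941, -2.997, -0.001]
force: [1.2, -0.0, -0.2]
opening: 0.0909
finger_force: 0.0
```

>>> servo_tool --rows '[[[0, 0, -2, 0, 0, 0, 0], [0, 0, -0.9, 0, 0, 0, 0], [0, 0, 0, 0, 0, 0, 100], [0, 0, 0, 0, 0, 0, 255], [0, 0, 0, 0, 0, 0, 255]]]'

```text
t: 10.58
tcp_pos: [0.4546, -0.2505, 0.026]
eef_rot: [0.943, 2.995, -0.001]
force: [0.3, -0.8, -0.7]
opening: 0.0639
finger_force: 0.0
```

>>> servo_tool --rows '[[[0, 0, 0, 0, 0, 0, 255], [0, 0, 0, 0, 0, 0, 255], [0, 0, 0, 0, 0, 0, 255], [0, 0, 0, 0, 0, 0, 255]]]'

```text
t: 11.08
tcp_pos: [0.4541, -0.2505, 0.0253]
eef_rot: [-0.943, -2.997, 0.0]
force: [-2.8, -1.1, 5.5]
opening: 0.0326
finger_force: 27.1
```

>>> servo_tool --rows '[[[0, 0, 5, 0, 0, 0, 255], [0, 0.5, 5, 0, 0, 0, 255], [1, 3, 0, 0, 0, -0.13, 255], [1.5, 3, 0, 0, 0, -0.13, 255], [1.5, 3, 0, 0, 0, -0.13, 255]]]'

```text
t: 11.7
tcp_pos: [0.4944, -0.1544, 0.1253]
eef_rot: [1.512, 2.754, 0.0]
force: [0.1, -0.5, -1.3]
opening: 0.0315
finger_force: 27.5
```

>>> servo_tool --rows '[[[1.8, 3, 0, 0, 0, -0.13, 255], [1.8, 3, 0, 0, 0, -0.13, 255], [1.8, 3, 0, 0, 0, -0.13, 255], [1.8, 3, 0, 0, 0, -0.13, 255], [1.8, 3, 0, 0, 0, -0.13, 255]]]'

```text
t: 12.32
tcp_pos: [0.5845, -0.0042, 0.125]
eef_rot: [-2.312, -2.127, 0.0]
force: [-0.5, -0.4, -0.4]
opening: 0.0313
finger_force: 27.5
```

>>> servo_tool --rows '[[[1.5, 2.2, 0, 0, 0, -0.12, 255], [0.8, 0.5, 0, 0, 0, 0, 255], [0, 0, 0, 0, 0, 0, 255]]]'

```text
t: 12.7
tcp_pos: [0.6072, 0.0215, 0.125]
eef_rot: [-2.428, -1.993, 0.0]
force: [0.8, 0.5, -1.0]
opening: 0.0314
finger_force: 27.5
```

Run:
```python
from draw import *
st=env.state(); print(st["tcp_pos"],st["eef_rot"],st["opening"])
e=st["eef_rot"]; print("yaw",2*np.arctan2(e[1],e[0]))
s=snap("wrist"); draw(s,np.array([.6097,.0240]),-.2,"ov2.png",(200,60,560,330),2,0.)
```

```text
[0.60721694 0.02147717 0.12497461] [-2.42833643e+00 -1.99305293e+00  4.99062526e-04] 0.03141337592550531
yaw -4.908655486044062
```

View pics/ov2.png

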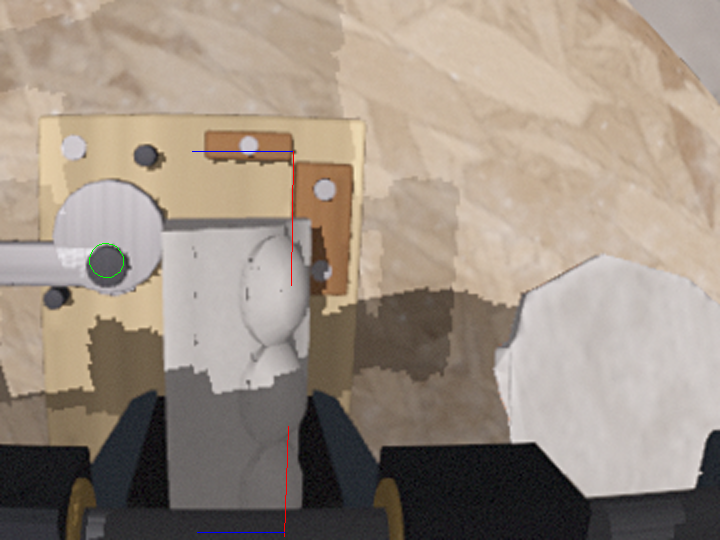

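The overlay shows the pivot on its mark at (106,262). The fence and stop show the bed about 3 mm further towards -y than modelled, which is well within the play. Lowering, with a slight x clearance.

>>> servo_tool --rows '[[[-0.1, 0, -3, 0, 0, -0.01, 255], [0, 0, -3, 0, 0, 0, 255], [0, 0, -1.5, 0, 0, 0, 255], [0, 0, -0.8, 0, 0, 0, 255], [0, 0, 0, 0, 0, 0, 255]]]'

```text
t: 13.38
tcp_pos: [0.6062, 0.0214, 0.0423]
eef_rot: [-2.441, -1.978, 0.0]
force: [0.6, -0.5, -1.1]
opening: 0.0314
finger_force: 27.5
```

>>> servo_tool --rows '[[[0, 0, -0.3, 0, 0, 0, 255], [0, 0, -0.2, 0, 0, 0, 255], [0, 0, 0, 0, 0, 0, 255]]]'

```text
t: 13.75
tcp_pos: [0.6067, 0.0216, 0.0389]
eef_rot: [2.44, 1.977, 0.002]
force: [-5.8, -1.1, 19.6]
opening: 0.0315
finger_force: 32.8
```

The moulding is on the floor (20 N up). I'll relieve it slightly and press it toward the fence.

>>> servo_tool --rows '[[[0.1, 0, 0.1, 0, 0, 0, 255], [0.1, -0.02, 0, 0, 0, 0, 255], [0.1, -0.02, 0, 0, 0, 0, 255], [0, 0, 0, 0, 0, 0, 255]]]'

```text
t: 14.25
tcp_pos: [0.6075, 0.0216, 0.039]
eef_rot: [-2.439, -1.977, 0.003]
force: [-13.3, 1.9, 17.4]
opening: 0.031
finger_force: 31.8
```

>>> servo_tool --rows '[[[0.1, -0.02, 0, 0, 0, 0, 255], [0, 0, 0, 0, 0, 0, 255]]]'

```text
t: 14.5
tcp_pos: [0.6079, 0.0215, 0.039]
eef_rot: [-2.439, -1.976, 0.004]
force: [-15.8, 2.4, 20.4]
opening: 0.0314
finger_force: 32.5
```

>>> servo_tool --rows '[[[0, 0, 0.2, 0, 0, 0, 255], [0, 0, 0, 0, 0, 0, 255]]]'

```text
t: 14.75
tcp_pos: [0.6084, 0.0216, 0.0403]
eef_rot: [-2.439, -1.976, 0.003]
force: [-8.4, 2.0, 1.1]
opening: 0.0313
finger_force: 28.3
```

Run:
```python
from draw import *
st=env.state(); print(st["tcp_pos"],st["force"],st["wrist_torque"])
for n in ["side","top"]:
    s=snap(n)
    im=cv2.cvtColor(s["image"],cv2.COLOR_RGB2BGR)
    globals()[n]=cv2.resize(im[190:310,240:400] if n=="side" else im[180:300,220:380],None,fx=4,fy=4,interpolation=cv2.INTER_CUBIC)
cv2.imwrite("pics/st.png",cv2.resize(np.vstack([side,top]),None,fx=.6,fy=.6))
```

```text
[0.60843858 0.02155724 0.04027198] [-8.40752008  1.99400713  1.08645919] [ 0.55228792  1.41580203 -0.27016659]
```

View pics/st.png

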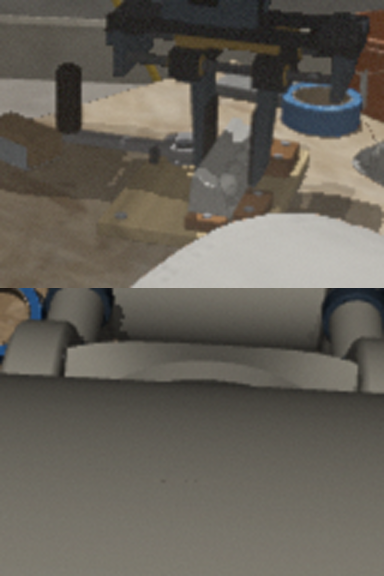

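The side crop shows the moulding between the fence and the near stop, with the lever open. Releasing it and lifting.

>>> servo_tool --rows '[[[0, 0, 0, 0, 0, 0, 150], [0, 0, 0, 0, 0, 0, 60], [0, 0, 0, 0, 0, 0, 0], [0, 0, 0, 0, 0, 0, 0], [0, 0, 0, 0, 0, 0, 0]]]'

```text
t: 15.48
tcp_pos: [0.6103, 0.021, 0.0402]
eef_rot: [2.441, 1.977, 0.0]
force: [0.1, 0.2, -0.4]
opening: 0.0744
finger_force: 0.0
```

>>> servo_tool --rows '[[[0, 0, 1, 0, 0, 0, 0], [0, 0, 4, 0, 0, 0, 0], [-1, -2, 5, 0, 0, 0, 0], [-1, -5, 3, 0, 0, 0, 0], [0, 0, 0, 0, 0, 0, 0]]]'

```text
t: 16.1
tcp_pos: [0.591, -0.0518, 0.1735]
eef_rot: [2.44, 1.972, 0.004]
force: [0.5, 0.9, -0.7]
opening: 0.0913
finger_force: 0.0
```

Run:
```python
from draw import *
st=env.state(); print(st["tcp_pos"],st["eef_rot"],st["force"])
s=snap("wrist")
r=env.outline_of("moulding",s)[0]; ys,xs=np.where(r["region"]); print(r["score"],xs.min(),xs.max(),ys.min(),ys.max())
P=np.array([at(s,q,.037)[:2] for q in zip(xs,ys)],np.float32)
rc=cv2.minAreaRect(P); print(rc)
b=np.array([.6096,.021])
draw(s,b,-.205,"ov3.png",(300,40,540,290),3,0.)
im=cv2.imread("pics/ov3.png"); qq=proj(s,np.c_[cv2.boxPoints(rc),[.037]*4]); cv2.polylines(im,[((qq-[299.5,39.5])*3).round().astype(np.int32)],True,(0,255,255),1)
cv2.imwrite("pics/ov3.png",im[:600])
```

```text
[ 0.59102537 -0.05175123  0.17349672] [2.44039912 1.9718206  0.00439236] [ 0.51898993  0.93274341 -0.66139535]
0.55 296 340 58 212
((0.6080201268196106, 0.020880818367004395), (0.12131275236606598, 0.03408318758010864), 77.3742904663086)
```

View pics/ov3.png

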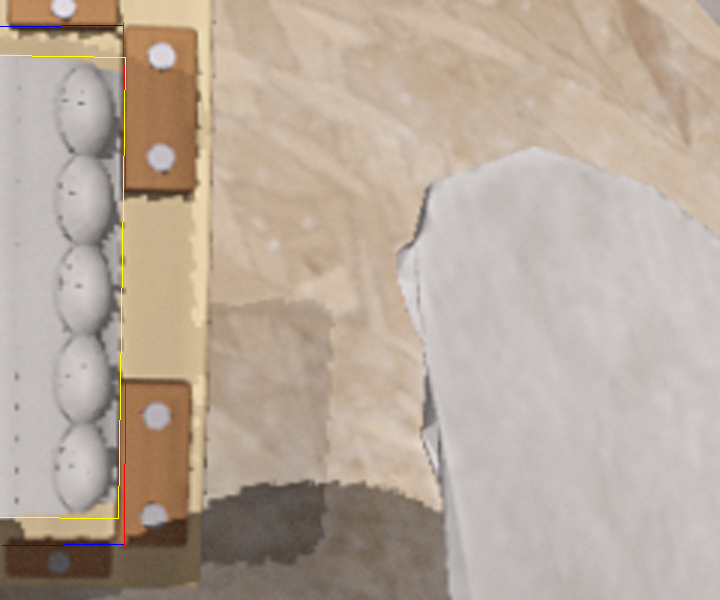

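The moulding lies between the end stops along the fence, nearly flush, and the model lines fit. Now to the knob to close the lever.

>>> servo_tool --rows '[[[-1.2, 1.5, 0, 0, 0, 0.175, 0], [-1.2, 1.5, 0, 0, 0, 0.175, 0], [-1.2, 1.5, 0, 0, 0, 0.175, 0], [-1.3, 1.5, 0, 0, 0, 0.175, 0], [-1.3, 1.5, 0, 0, 0, 0.175, 0]]]'

```text
t: 16.82
tcp_pos: [0.5273, 0.0276, 0.1695]
eef_rot: [-1.363, -2.829, 0.001]
force: [-0.6, 0.4, -0.0]
opening: 0.0913
finger_force: 0.0
```

>>> servo_tool --rows '[[[-1.3, 1.5, 0, 0, 0, 0.175, 0], [-1.3, 1.5, 0, 0, 0, 0.175, 0], [-1.3, 1.5, 0, 0, 0, 0.175, 0], [-1.2, 1.6, 0, 0, 0, 0.175, 0], [0, 0, 0, 0, 0, 0, 0]]]'

```text
t: 17.45
tcp_pos: [0.476, 0.0885, 0.1697]
eef_rot: [-0.317, -3.124, 0.0]
force: [-0.1, -0.4, -0.1]
opening: 0.0912
finger_force: 0.0
```

>>> servo_tool --rows '[[[0.2, -0.4, -2, 0, 0, 0, 0], [0, 0, -4, 0, 0, 0, 0], [0, 0, -3.5, 0, 0, 0, 60], [0, 0, -2, 0, 0, 0, 190], [0, 0, 0, 0, 0, 0, 190]]]'

```text
t: 18.08
tcp_pos: [0.4785, 0.083, 0.0538]
eef_rot: [-0.325, -3.122, 0.001]
force: [-0.2, 0.1, 0.3]
opening: 0.0642
finger_force: 0.0
```

>>> servo_tool --rows '[[[0, 0, 0, 0, 0, 0, 190], [0, 0, 0, 0, 0, 0, 190], [0, 0, 0, 0, 0, 0, 190], [0, 0, 0, 0, 0, 0, 190]]]'

```text
t: 18.58
tcp_pos: [0.4794, 0.0832, 0.0556]
eef_rot: [0.321, 3.124, 0.0]
force: [1.8, 15.7, 1.3]
opening: 0.0246
finger_force: 8.2
```

Run:
```python
import numpy as np
piv=np.array([.571,.0648]);yaw=-.205
a0=np.pi+yaw;a1=np.pi/2+yaw;n=15;q=None
for i in range(n+1):
    a=a0+(a1-a0)*i/n; p=piv+.095*np.array([np.cos(a),np.sin(a)])
    if i: print(((p-q)*100).round(2),p.round(4))
    q=p
```

```text
[0.25 0.96] [0.4805 0.0938]
[0.35 0.93] [0.484  0.1031]
[0.45 0.89] [0.4885 0.1119]
[0.54 0.84] [0.4939 0.1203]
[0.62 0.78] [0.5001 0.1281]
[0.7  0.71] [0.5071 0.1351]
[0.77 0.63] [0.5148 0.1414]
[0.83 0.55] [0.5231 0.1469]
[0.88 0.46] [0.532  0.1514]
[0.93 0.36] [0.5412 0.155 ]
[0.96 0.26] [0.5508 0.1576]
[0.98 0.16] [0.5607 0.1592]
[0.99 0.06] [0.5706 0.1598]
[ 0.99 -0.05] [0.5805 0.1593]
[ 0.98 -0.15] [0.5903 0.1578]
```

>>> servo_tool --rows '[[[0.25, 0.95, 0, 0, 0, -0.105, 190], [0.35, 0.95, 0, 0, 0, -0.105, 190], [0.45, 0.9, 0, 0, 0, -0.105, 190], [0.55, 0.85, 0, 0, 0, -0.105, 190], [0.6, 0.8, 0, 0, 0, -0.105, 190]]]'

```text
t: 19.2
tcp_pos: [0.5013, 0.1277, 0.0554]
eef_rot: [1.126, 2.933, -0.001]
force: [-0.6, -3.3, 0.9]
opening: 0.0233
finger_force: 1.3
```

>>> servo_tool --rows '[[[0.7, 0.7, 0, 0, 0, -0.105, 190], [0.75, 0.65, 0, 0, 0, -0.105, 190], [0.85, 0.55, 0, 0, 0, -0.105, 190], [0.9, 0.45, 0, 0, 0, -0.105, 190], [0.9, 0.35, 0, 0, 0, -0.105, 190]]]'

```text
t: 19.82
tcp_pos: [0.5418, 0.1546, 0.0552]
eef_rot: [-1.848, -2.54, 0.002]
force: [-2.0, -3.1, 0.7]
opening: 0.0231
finger_force: 1.3
```

>>> servo_tool --rows '[[[0.95, 0.25, 0, 0, 0, -0.105, 190], [1.0, 0.15, 0, 0, 0, -0.105, 190], [1.0, 0.05, 0, 0, 0, -0.105, 190], [0.9, -0.05, 0, 0, 0, -0.105, 190], [0, 0, 0, 0, 0, 0, 190]]]'

```text
t: 20.45
tcp_pos: [0.5809, 0.1585, 0.0552]
eef_rot: [2.334, 2.103, 0.0]
force: [0.2, -0.2, -0.0]
opening: 0.023
finger_force: 0.0
```

>>> servo_tool --rows '[[[0.5, -0.05, 0, 0, 0, -0.05, 190], [0.5, -0.08, 0, 0, 0, -0.05, 190], [0, 0, 0, 0, 0, 0, 190]]]'

```text
t: 20.82
tcp_pos: [0.5901, 0.1571, 0.0551]
eef_rot: [-2.433, -1.986, 0.001]
force: [-3.0, -1.8, 1.0]
opening: 0.0233
finger_force: 1.0
```

>>> servo_tool --rows '[[[0.3, -0.06, 0, 0, 0, 0, 190], [0, 0, 0, 0, 0, 0, 190]]]'

```text
t: 21.08
tcp_pos: [0.5923, 0.1569, 0.055]
eef_rot: [-2.432, -1.986, 0.003]
force: [-8.2, 2.1, 4.7]
opening: 0.0231
finger_force: 4.0
```

>>> servo_tool --rows '[[[0.2, -0.04, 0, 0, 0, 0, 190], [0, 0, 0, 0, 0, 0, 190]]]'

```text
t: 21.32
tcp_pos: [0.5925, 0.1568, 0.0549]
eef_rot: [-2.431, -1.984, 0.007]
force: [-17.6, 6.2, 10.3]
opening: 0.0233
finger_force: 9.2
```

>>> servo_tool --rows '[[[0.2, -0.04, 0, 0, 0, 0, 190], [0, 0, 0, 0, 0, 0, 190]]]'

```text
t: 21.58
tcp_pos: [0.5926, 0.1568, 0.0548]
eef_rot: [-2.429, -1.983, 0.01]
force: [-27.1, 9.1, 19.2]
opening: 0.0234
finger_force: 14.5
```

>>> servo_tool --rows '[[[0.4, -0.08, 0, 0, 0, 0, 190], [0, 0, 0, 0, 0, 0, 190]]]'

```text
t: 21.82
tcp_pos: [0.5929, 0.1567, 0.0545]
eef_rot: [-2.425, -1.98, 0.018]
force: [-47.7, 17.0, 33.8]
opening: 0.0238
finger_force: 25.3
```

>>> servo_tool --rows '[[[-0.9, 0.18, 0, 0, 0, 0, 190], [0, 0, 0, 0, 0, 0, 120], [0, 0, 0, 0, 0, 0, 0], [0, 0, 0, 0, 0, 0, 0], [0, 0, 0, 0, 0, 0, 0]]]'

```text
t: 22.45
tcp_pos: [0.593, 0.1567, 0.0551]
eef_rot: [2.436, 1.984, 0.0]
force: [0.2, -0.1, -0.1]
opening: 0.0604
finger_force: 0.0
```

>>> servo_tool --rows '[[[0, 0, 3, 0, 0, 0, 0], [0, 0, 5, 0, 0, 0, 0], [0, -3, 5, 0, 0, 0, 0], [0, -5, 3, 0, 0, 0, 0], [0, -5, 0, 0, 0, 0, 0]]]'

```text
t: 23.08
tcp_pos: [0.594, 0.0256, 0.218]
eef_rot: [2.433, 1.983, 0.006]
force: [0.3, 0.4, -1.2]
opening: 0.0913
finger_force: 0.0
```

>>> servo_tool --rows '[[[-2, -5, 0, 0, 0, 0, 0], [-2, -4, 0, 0, 0, 0, 0], [0, 0, 0, 0, 0, 0, 0]]]'

```text
t: 23.45
tcp_pos: [0.5516, -0.0656, 0.2153]
eef_rot: [2.439, 1.98, -0.001]
force: [0.3, 0.4, -0.6]
opening: 0.0913
finger_force: 0.0
```

Run:
```python
from draw import *
s=snap("wrist"); b=np.array([.6096,.021]); yaw=-.205
def loc(p): w=p[:2]-b; return np.round([w@[np.cos(yaw),np.sin(yaw)],w@[-np.sin(yaw),np.cos(yaw)]],4)
for r in env.outline_of("moulding",s)[:1]:
    ys,xs=np.where(r["region"]); P=np.array([at(s,q,.037)[:2] for q in zip(xs,ys)],np.float32)
    rc=cv2.minAreaRect(P); print("moulding",r["score"],loc(np.array(rc[0])),rc[1:],"clamp long deg",90+np.degrees(yaw))
# knob: black pixels near predicted place, top disc
for a in (1.4,1.5,1.571,1.6): print(a,proj(s,C2W(b,yaw,[-.0467-.095*np.cos(a),.035+.095*np.sin(a),.066]))[0].round(1))
for r in env.outline_of("knob",s)[:1]:
    m=r["region"]&(s["image"].max(2)<60); ys,xs=np.where(m); print("dark knob px",r["score"],xs.min(),xs.max(),ys.min(),ys.max(),xs.mean(),ys.mean())
print("base/top",proj(s,C2W(b,yaw,[[-.0467,.13,.012],[-.0467,.13,.066]])).round(1)); print(env.state()["t"],env.state()["force"])
```

```text
moulding 0.83 [-0.003 -0.001] ((0.12123509496450424, 0.03321358561515808), 77.04862976074219) clamp long deg 78.25436519981812
1.4 [286.8 -43.2]
1.5 [298.6 -44.7]
1.571 [307.  -45.1]
1.6 [310.5 -45.1]Traceback (most recent call last):
  File "<stdin>", line 10, in <module>
    return umr_minimum(a, axis, None, out, keepdims, initial, where)
ValueError: zero-size array to reduction operation minimum which has no identity
```

Lever firmly at its stop. I'll check that the moulding is flush from above the fence, numerically since my views are used up.

>>> servo_tool --rows '[[[2.3, 0, -1, 0, 0, 0, 0], [2.3, -0.1, -1, 0, 0, 0, 0], [2.3, -0.1, -1, 0, 0, 0, 0], [0, 0, 0, 0, 0, 0, 0]]]'

```text
t: 24.1
tcp_pos: [0.6228, -0.064, 0.1841]
eef_rot: [-2.434, -1.985, 0.001]
force: [-0.3, -0.1, -0.2]
opening: 0.0909
finger_force: 0.0
```

Run:
```python
from draw import *
print(env.state()["tcp_pos"])
s=snap("wrist"); b=np.array([.6096,.021]); yaw=-.205
print("cam in clamp",(ray(s,(0,0))[0][:2]-b)@np.array([[np.cos(yaw),-np.sin(yaw)],[np.sin(yaw),np.cos(yaw)]]))
# rectified strips in clamp plane at fence top (z=.013): columns x 8..28mm, per 1mm
im=s["image"].astype(np.float32)
def samp(x,y,z): 
    p=proj(s,C2W(b,yaw,np.c_[x,y,z+0*x])).astype(np.float32)
    return cv2.remap(im,p[:,0].reshape(1,-1),p[:,1].reshape(1,-1),cv2.INTER_LINEAR)[0]
x=np.arange(.008,.026,.001)
for y in (.062,.055,.048,.040,.032,-.032,-.040,-.048,-.055):
    c=samp(x,np.full_like(x,y),.013); 
    print(int(y*1000)," ".join("%3d/%2d"%(q.sum()/3,100*(q[0]-q[2])/max(q[0],1)) for q in c))
# cam/moulding & lever direction
t=env.outline_of("cam_lever",s)
for r in t[:1]:
    ys,xs=np.where(r["region"]); P=np.array([at(s,q,.024)[:2] for q in zip(xs,ys)],np.float32); print("lever",r["score"],cv2.minAreaRect(P))
```

```text
[ 0.62277674 -0.06395468  0.18411652]
cam in clamp [ 0.02978961 -0.00444549]
62 166/29 166/29 166/29 166/29 169/29 171/29 165/29 166/29 162/29 130/35 107/51 119/51 115/52 118/51 117/52 120/46 180/ 1 198/ 0
55 168/ 3 161/ 4 147/ 4 128/ 4 126/ 4 143/ 5 147/ 4 154/ 3 157/ 3 131/16 113/49 119/52 117/51 120/49 119/51 118/50 116/51 115/51
48 180/ 4 171/ 3 163/ 4 151/ 4 132/ 4 106/ 5  88/ 5 108/ 4 142/ 4 125/21 112/51 119/51 118/51 119/51 120/50 118/51 118/49 115/51
40 152/ 4 138/ 5 118/ 5 109/ 5  90/ 4  84/ 4  88/ 4  93/ 4  86/ 8  87/39 109/52 119/51 119/51 120/51 121/50 118/51 116/52 114/53
32 158/ 4 147/ 4 130/ 4  97/ 5  87/ 5 135/ 4 155/ 3 161/ 4 151/ 5 115/29 112/52 120/51 121/50 122/50 119/52 117/51 135/25 187/ 0
-32 151/ 4 137/ 4 117/ 5  94/ 5  87/ 4  89/ 4 103/ 2 116/10 114/38 115/53 117/51 117/51 117/51 115/52 113/53 117/47 132/33 139/25
-40 138/ 4 118/ 4  91/ 4  95/ 5 136/ 4 152/ 5 158/ 4 156/ 6 125/34 116/52 118/50 116/52 117/50 116/51 115/51 112/53 113/49 119/42
-48 170/ 4 158/ 3 140/ 4 115/ 4  91/ 5  91/ 5  91/ 3  94/22 108/48 116/53 116/51 118/51 118/50 118/50 114/51 114/51 112/52 115/51
-55 152/ 4 138/ 5 120/ 4  94/ 5  89/ 6  93/ 4  99/ 3 101/22 108/49 117/52 118/50 117/51 117/50 115/52 114/52 115/51 114/51 115/52
lever 0.81 ((0.5843951106071472, 0.09384540468454361), (0.10298170894384384, 0.036758050322532654), 80.7440185546875)
```

Plaster meets the fence wood with no gap along both strips, and the lever is at its stop. Handing in.

```bash
python3 -c "
from rig import env
print(env.close_job())"
```

```text
the job is handed in; nothing more can be done
None
```

The moulding lies beads up in the bed with no visible gap to the fence along either strip; I opened the lever to its stop, then closed it until it would move no further, let go and handed the job in at about 24 s, never going near the tin, tape or pad with the gripper low.

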